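# Tip the chamber lid, catch it on a finger and lower it shut

## Task

The lid of the insulated sample chamber stands open, leaning back past its balance, and its damper is worn. Tip it forward with a fingertip from behind, catch it on the back of a finger as it comes down, and lower it gently until it lies fully shut, so that it never bangs on the rim; do not grip the lid or press hard on it. Leave everything else on the bench where it is, and take the hand away at the end.

Things in the scene. Friction and masses are not known exactly. Their poses are not given: they have to be found in the camera images.
- chamber: insulated sample chamber, fixed to the bench: open-topped grey steel case with a tan board rim, 130 (x) x 220 (y) x 120 mm tall. Origin at the centre of its underside, z up, +x from front wall to hinge side (roughly to the robot's left, up to 0.4 rad askew). Behind the hinge two thin lid stops reach 38 mm above the rim, within 45 mm of the rear wall and of the middle
- lid (a joint): angle of the lid, rad: 0 shut, flat on the rim; 1.70 leaning back on its stops. It balances at about 1.45: above this it falls back, below it comes down by itself. A worn damper slows it: about 3 s from just past the balance to shut, and some 1 rad/s when it meets the rim, which is a bang
- lid_hinge (a point): middle of the lid's hinge line, on the plane of the lid's underside: 120 mm above the bench, at the rear top edge of the case
- lid_edge (a point): middle of the lid's free edge, on its underside (which looks to the robot's right while open); moves with the lid. The lid is a tan board 160 mm from hinge to this edge, 226 mm wide, 20 mm thick (outer face 20 mm from this point), 0.45 to 0.6 kg; 2 to 3 N hold it up here. Shut, it overhangs the front wall by 30 mm: room for a finger beneath the lip, outside the case
- flask: bystander, stays where it is: glass conical flask with a clamped filter funnel and red lid, 88 mm across at the foot, 186 mm tall; origin at the centre of its underside
- canister: bystander: upright beige cylindrical sensor, 64 mm across, 151 mm tall; origin at the centre of its underside
- washbottle: bystander: white plastic bottle, 56 mm across, 150 mm tall; origin at the centre of its underside
- fitting: bystander: flanged steel collar, 72 mm across, 42 mm tall; origin at the centre of its underside
- dish: bystander: round lidded glass dish, 70 mm across, 16 mm tall; origin at the centre of its underside
- carton: bystander: white cardboard box 75 x 60 x 85 mm tall; origin at the centre of its underside
- driver: bystander: screwdriver lying flat, 170 mm long, about 30 mm thick; origin near its middle

How it is judged (in metres and radians):
On the way, in this order (a step that is already met when the one before it is completed fails the run):
1. the lid has been tipped forward over its balance (value of joint lid below 1.38 rad).
2. the lid is caught: it rests on the fingers part of the way down (value of joint lid between 0.08 and 1.25 rad and contact force between the fingers and lid above 0.5 N), for 0.2 s.
At the end, for the whole second after the job is handed in: the lid lies shut (within 0.02 rad, about 3 mm at its free edge) and still, and every loose thing is within 20 mm of where it stood (value of joint lid below 0.02 rad and velocity of joint lid between -0.05 and 0.05 rad/s and distance of each of flask, canister, washbottle, fitting, dish, carton, driver from where it was at the start of the episode below 0.02 m); the robot touches nothing.
It fails at once if the lid banged: it turned faster than 0.5 rad/s (80 mm/s at its free edge) within the last 32 to 6 mm above the rim (value of joint lid between 0.04 and 0.2 rad and velocity of joint lid below -0.5 rad/s).
It fails at once if the lid was pressed with more than 20 N (contact force between the fingers and lid above 20 N).
It fails at once if the lid was gripped: it lay between the fingers under more than 8 N (contact force between the fingers and lid above 8 N and z of the grasp point in the frame of lid_edge between 0 and 0.02 m and x of the grasp point in the frame of lid_edge between -0.005 and 0.16 m).
It fails at once if a bystander was pushed away or picked up (distance of any of flask, canister, washbottle, fitting, dish, carton, driver from where it was at the start of the episode above 0.02 m).
It fails at once if a bystander was tipped over (angle between any of flask, canister, washbottle, fitting, dish, carton's own z axis and vertical above 0.4 rad).
It also fails if it takes over 48 s, if anything falls off the work surface, if the arm or the gripper's body presses on something with over 40 N, if the wrist force passes 120 N, or if a joint passes its speed limit or range.

## Robot

A 7-joint arm with a two-finger parallel gripper is mounted at the origin on the work surface. World frame = base frame: x ahead of the robot, y to its left, z up, the work surface at z = 0. Lengths are in mm, angles in rad, forces in N, time in s.
With the tool pointing down it reaches from about 400 to 850 mm from the base axis. Payload 10.4 kg.
Tool frame: the origin (TCP) lies at the centre of the arm's flange, where the gripper is bolted on; the fingertips stand 182 mm ahead of it and the grasp point (between the pads) lies 164 mm ahead of it; z points along the fingers, y is the direction in which the jaws open and shut (so a half turn about z gives the same grasp; the last joint's range is limited). The gripper opens to 87 mm and grips with 3 to 60 N. Pads are 19 mm wide; open, the fingers measure 117 mm over their backs; the gripper's body (75 mm by 190 mm) begins 51 mm behind the grasp point.
Start: joints at [1.15, 0.332, -0.065, 1.46, 0.022, 1.35, -0.088], TCP at [242.133, -576.198, 404.776] pointing down, gripper open.
Joint ranges: [-2.6, 2.6], [-0.5, 2.12], [-1.47, 1.34], [0.16, 2.42], [-1.27, 4.41], [0.06, 2.06], [-2.6, 2.6]. Speed limits (rad/s): [2.22, 2.22, 2.79, 2.79, 3.14, 3.14, 3.14].

## Interface

Orientations are given as a unit quaternion [w, x, y, z].
In Python, from bench import ctrl gives the robot as it stands. The module is installed in compiled form; this text tells all that it offers.
- The arm moves only by the tool send_rows, never from a script. Its argument "deltas" is a list of rows, each a list of 7 numbers: the shift along the tool's x, y, z in units of 25 mm (1.0 is 25 mm), then the turn, a rotation vector about the tool's x, y, z in rad, then the closure in counts, from 0 (fully open) to 255 (shut). In form: [[tx, ty, tz, ax, ay, az, gripper], ...]. A call has 1 to 8 rows; each row is the pose to reach, as a shift and turn from the pose commanded when the call began, along the tool's axes at that moment; what a row does not reach only later rows make up. A row lasts 1/12 s, in which the tool goes at most 41.7 mm and 7.16 degrees, less where a joint would pass 70% of its speed; a pose out of reach is approached as far as the arm can. A call with a gripper value outside its range is refused whole. The fingers move at their own pace and stop on an object; "newtons" is the grip in N (left out, the last holds). Time passes only in rows, so rows that repeat a pose let the fingers close. It gives the time, the measured TCP pose, the force and the opening at its end, in the units of the state.
- ctrl.get_state(): the state, without advancing time (a new reading comes with each control period).
- ctrl.camera(name): name is "scene" or "top"; returns a dict with "pixels" (400x640x3 uint8, red, green, blue), "range_z" (400x640 float32, mm along the optical axis (not along the pixel's ray), 0 where there is no reading), "fx", "fy", "cx", "cy" (pixels), "rvec" (rotation vector, rad) and "tvec" (3), from world to camera coordinates, as OpenCV has them. Camera axes: x right, y down, z forward; pixel columns grow to the right and rows downward; lengths in mm; the calibration is good to about 2 mm. A picture is of the moment at which its call begins.
- ctrl.finish_job(): hands the job in, once; it reports no verdict.
The state is a dict: "time": time; "joint_positions": joint angles; "joint_velocities": joint speeds; "tau": joint torques, N m; "position": TCP position; "eef_rot": TCP orientation; "wrist_force": force on the tool from outside, world axes, zero at the start; "wrist_torque": the same for the moment, N m; "opening": finger opening in mm.
Only numpy, scipy, OpenCV 4.12 (cv2) and the standard library are available. Lean on these libraries where they do the work, as an engineer would, in place of code of your own. Each camera call takes 0.05 s, during which the arm holds its last target.

## Working session

There is one attempt and no reset: what is moved stays moved. The work goes in short steps, Python scripts to look and compute and a tool call to move; the robot and the scene stay as the last step left them, time stands still between calls to the robot, and variables do not carry over. Pictures are saved under pics/ and viewed, and the job is handed in when it is done.

Besides the shell and the picture viewer there is one more tool, called after "Emit:" by a JSON object that holds its "fn" and its "kwargs". send_rows: Moves the arm, as the interface text tells. Its arguments: {"type":"object","properties":{"deltas":{"type":"array","items":{"type":"array","items":{"type":"number"}}},"newtons":{"type":"number"}},"required":["deltas"]}

```bash
mkdir -p pics; cat > h.py <<'E'
import numpy as np,cv2
from bench import ctrl
from scipy.spatial.transform import Rotation as R
def cam(n):
    c=ctrl.camera(n); 
    Rm=cv2.Rodrigues(np.array(c['rvec'],float))[0]; t=np.array(c['tvec'],float).ravel()
    z=c['range_z'].astype(float); v,u=np.mgrid[0:400,0:640]
    P=np.stack([(u-c['cx'])/c['fx']*z,(v-c['cy'])/c['fy']*z,z],-1)
    W=(P-t)@Rm   # R^T (P-t)
    W[z==0]=np.nan
    return c,W,Rm,t
E
python3 - <<'E'
from h import *
s=ctrl.get_state()
for k,v in s.items(): print(k,np.round(v,3))
for n in ['scene','top']:
    c,W,Rm,t=cam(n)
    cv2.imwrite(f'pics/{n}0.png',c['pixels'][:,:,::-1]); np.save(f'{n}0.npy',W)
    print(n,'campos',(-Rm.T@t).round(),c['fx'])
E
```

```text
time 0.0
joint_positions [ 1.15   0.333 -0.065  1.461  0.022  1.35  -0.089]
joint_velocities [ 0.001  0.001  0.    -0.001 -0.    -0.    -0.001]
tau [-0.0000e+00 -6.2326e+01  2.4000e-02 -3.8989e+01 -6.1000e-02  4.0000e-02
  0.0000e+00]
position [ 242.069 -576.08   403.932]
eef_rot [-0.001  0.98   0.198 -0.   ]
wrist_force [ 0.115 -0.467 -0.319]
wrist_torque [-0.002  0.023 -0.011]
opening 86.805
scene campos [ 296. -176. 1168.] 428.7718715437855
top campos [ 338.   84. 1091.] 410.4157082041633
```

View pics/scene0.png

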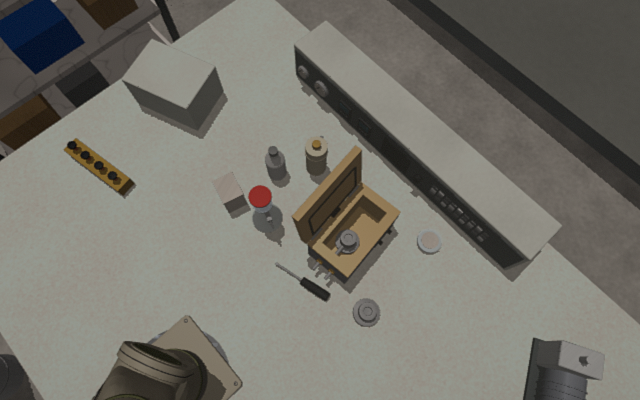

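View pics/top0.png

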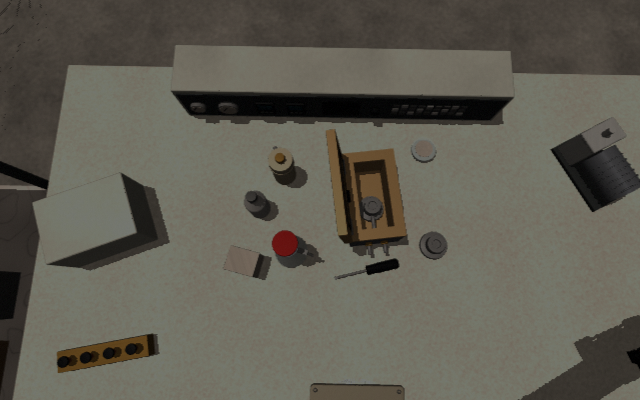

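The top view has image up = +x and left = +y. The open lid is at about (338,183), the case at (375,197), the flask at (287,245), the wash bottle at (257,203) and the canister at (283,165). The fitting is at (433,245), the dish at (424,151), the driver at (368,270) and the carton at (245,261). Next I measure them.

```bash
python3 - <<'E'
from h import *
W=np.load('top0.npy')
im=cv2.imread('pics/top0.png')
crop=cv2.resize(im[110:300,210:460],None,fx=3.1,fy=3.1,interpolation=cv2.INTER_CUBIC); cv2.imwrite('pics/topc.png',crop)
im2=cv2.imread('pics/scene0.png'); cv2.imwrite('pics/scenec.png',cv2.resize(im2[120:330,200:450],None,fx=2.8,fy=2.8,interpolation=cv2.INTER_CUBIC))
for n in ['top','scene']:
    W=np.load(n+'0.npy'); X,Y,Z=W[...,0],W[...,1],W[...,2]
    # heightmap clusters
    m=(Z>8)&(Z<400)&(X>250)&(X<800)&(Y>-300)&(Y<450)
    N,l,st,c=cv2.connectedComponentsWithStats(m.astype(np.uint8))
    for i in range(1,N):
        if st[i,4]<40: continue
        k=l==i
        print(n,st[i],'x',np.nanpercentile(X[k],[1,50,99]).round(),'y',np.nanpercentile(Y[k],[1,50,99]).round(),'zmax',np.nanpercentile(Z[k],99).round())
    # rim z=120
    k=(abs(Z-120)<4)&(X>400)&(X<750)&(Y>-150)&(Y<150)
    pts=np.c_[X[k],Y[k]].astype(np.float32); print('rim',cv2.minAreaRect(pts),len(pts))
    k=(Z>165)&(X>420)&(X<750)&(Y>-150)&(Y<150)
    pts=W[k]; cen=pts.mean(0); print('lid',cen,pts.min(0),pts.max(0),len(pts))
E
```

```text
top [ 326  129   81  126 6500] x [448. 564. 679.] y [-101.  -19.   80.] zmax 280.0
top [411 137  26  24 486] x [694. 726. 760.] y [-215. -182. -150.] zmax 22.0
top [268 146  28  38 773] x [620. 639. 683.] y [168. 194. 225.] zmax 153.0
top [244 191  27  27 536] x [526. 544. 577.] y [234. 253. 285.] zmax 152.0
top [ 272  230   42   38 1008] x [400. 430. 472.] y [120. 166. 208.] zmax 189.0
top [420 232  28  27 586] x [428. 460. 495.] y [-233. -195. -167.] zmax 45.0
top [224 245  40  33 876] x [372. 405. 439.] y [245. 282. 326.] zmax 90.0
top [335 259  64  20 399] x [374. 401. 422.] y [-104.  -55.   55.] zmax 29.0
rim ((556.2681884765625, 21.188125610351562), (240.29351806640625, 238.22813415527344), 7.2666521072387695) 2476
lid [550.94482512  60.54793505 264.25388906] [427.2501894   26.05045168 166.75957844] [672.41943313 149.39237416 282.07795637] 1393
scene [305 136  23  39 735] x [622. 642. 681.] y [167. 186. 224.] zmax 153.0
scene [265 146  22  34 550] x [528. 548. 579.] y [233. 249. 281.] zmax 152.0
scene [ 292  146  109  138 7648] x [451. 564. 681.] y [-103.    7.   77.] zmax 279.0
scene [212 172  35  40 780] x [373. 406. 441.] y [244. 273. 326.] zmax 89.0
scene [ 248  185   35   48 1078] x [404. 435. 479.] y [120. 160. 199.] zmax 188.0
scene [417 228  26  25 494] x [696. 728. 762.] y [-216. -184. -151.] zmax 21.0
scene [276 262  55  39 370] x [376. 403. 424.] y [-106.  -59.   52.] zmax 28.0
scene [353 298  27  29 599] x [431. 461. 498.] y [-235. -201. -168.] zmax 45.0
rim ((558.6700439453125, 21.555679321289062), (240.18109130859375, 238.36183166503906), 7.362398147583008) 2254
lid [554.93331716  53.47205055 241.68602902] [426.28551833  26.16418333 165.03207753] [675.82417959 149.97265605 283.79205431] 2307
```

```bash
ls pics
```

```text
scene0.png
scenec.png
top0.png
topc.png
```

View pics/topc.png

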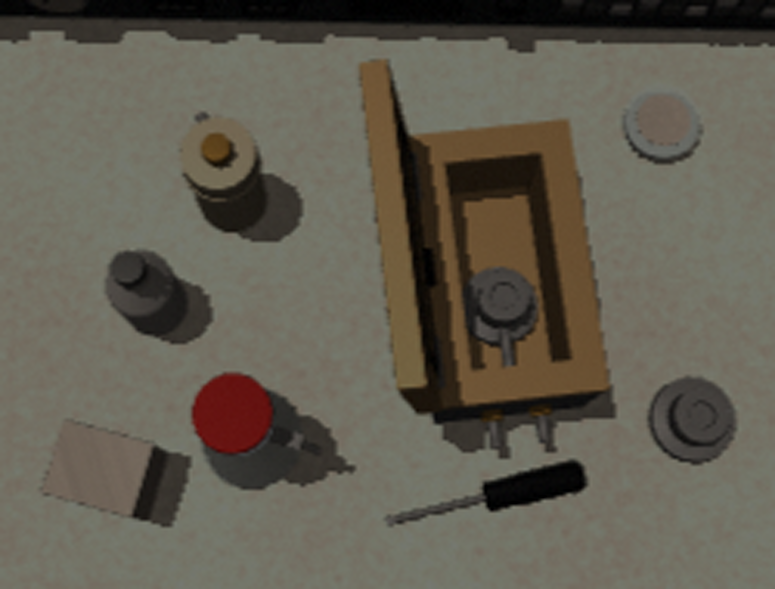

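View pics/scenec.png

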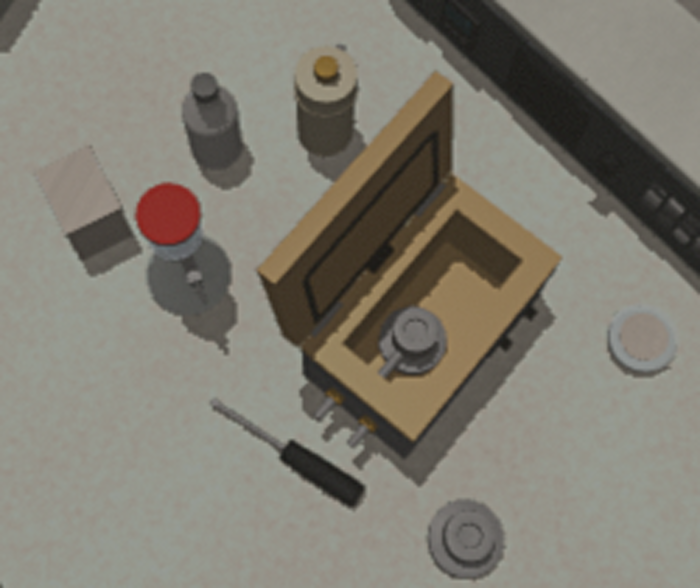

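```bash
python3 - <<'E'
from h import *
for n in ['top','scene']:
    W=np.load(n+'0.npy'); X,Y,Z=W[...,0],W[...,1],W[...,2]
    k=((abs(Z-120)<3)&(X>430)&(X<700)&(Y>-130)&(Y<35)).astype(np.uint8)
    k=cv2.morphologyEx(k,cv2.MORPH_OPEN,np.ones((3,3),np.uint8))
    N,l,st,c=cv2.connectedComponentsWithStats(k); i=1+np.argmax(st[1:,4]); k=l==i
    pts=np.c_[X[k],Y[k]].astype(np.float32); r=cv2.minAreaRect(pts); print(n,'rim',r,cv2.boxPoints(r).round().tolist(), Z[k].mean())
    k=(Z>150)&(Z<300)&(X>430)&(X<690)&(Y>10)&(Y<115)
    p=W[k]; 
    # lid top edge faces: highest
    # iteratively ransac planes
    rng=np.random.default_rng(0)
    for it in range(2):
        best=None
        for _ in range(500):
            a,b,c=p[rng.choice(len(p),3,False)]
            nn=np.cross(b-a,c-a); L=np.linalg.norm(nn)
            if L<100: continue
            nn/=L; inl=abs((p-a)@nn)<2
            if best is None or inl.sum()>best.sum(): best=inl
        q=p[best]; c0=q.mean(0); nn=np.linalg.svd(q-c0)[2][2]; nn*=np.sign(nn[1])
        e=q-c0
        print(' plane',nn.round(3),c0.round(1),len(q),'elev',np.arcsin(nn[2]).round(3),'az',np.degrees(np.arctan2(nn[0],nn[1])).round(2),'min',q.min(0).round(),'max',q.max(0).round())
        p=p[~best]
        if len(p)<100: break
E
```

```text
top rim ((572.0987548828125, -30.70427703857422), (221.73472595214844, 127.23918914794922), 8.266512870788574) [[453.0, 16.0], [472.0, -110.0], [691.0, -78.0], [673.0, 48.0]] 119.9712050355084
 plane [-0.017  0.145  0.989] [557.6  63.4 277.2] 881 elev 1.424 az -6.66 min [448.  41. 273.] max [672.  87. 281.]
 plane [-0.125  0.983 -0.132] [555.2  46.2 226.5] 343 elev -0.132 az -7.24 min [450.  25. 150.] max [672.  68. 282.]
scene rim ((560.7288208007812, 18.736309051513672), (61.297149658203125, 24.849594116210938), 7.618679046630859) [[529.0, 27.0], [532.0, 2.0], [593.0, 10.0], [589.0, 35.0]] 119.63819175238892
 plane [-0.126  0.983 -0.133] [560.2  46.2 221.1] 1633 elev -0.133 az -7.29 min [451.  23. 150.] max [675.  70. 284.]
 plane [-0.018  0.125  0.992] [557.1  64.2 276.4] 574 elev 1.444 az -8.22 min [450.  43. 273.] max [672.  85. 279.]
```

```bash
cat >> h.py <<'E'
a=np.radians(7.3); U=np.array([-np.sin(a),np.cos(a),0]); V=np.array([np.cos(a),np.sin(a),0]); ZZ=np.array([0,0,1.])
UH=-38.9; VC=563.
def target(du,z,phi,dv=0):   # tip centre: du from hinge along u, z abs, phi below horizontal
    tz=np.cos(phi)*U-np.sin(phi)*ZZ; ty=np.cross(tz,V); Rt=np.c_[V,ty,tz]
    tip=(UH+du)*U+(VC+dv)*V+z*ZZ
    return tip-182*tz,Rt
def cur():
    s=ctrl.get_state(); q=s['eef_rot']; return np.array(s['position']),R.from_quat([q[1],q[2],q[3],q[0]]).as_matrix(),s
def delta(p,Rm,tp,Rt):
    return np.r_[Rm.T@(tp-p)/25,R.from_matrix(Rm.T@Rt).as_rotvec()].round(3)
def tipnow(p,Rm):
    t=p+182*Rm[:,2]; return np.array([t@U-UH,t@V-VC,t[2]]).round(1)
E
python3 - <<'E'
from h import *
p,Rm,s=cur()
for phi in (0.785,1.0):
  tp,Rt=target(-60,340,phi); print(phi,tp.round(),delta(p,Rm,tp,Rt),R.from_matrix(Rt).as_rotvec())
E
```

```text
0.785 [ 587. -154.  469.] [ 19.269 -10.208  -2.572   0.78    0.106   0.256] [-2.35187692 -0.15002819  0.06217871]
1.0 [ 583. -124.  493.] [ 19.594 -11.381  -3.551   0.566   0.077   0.263] [-2.56632176 -0.16370781  0.04803318]
```

Emit:
{"fn": "send_rows", "kwargs": {"deltas": [[1.5, -0.8, -0.2, 0, 0, 0.02, 255], [3, -1.6, -0.4, 0.08, 0.01, 0.05, 255], [4.5, -2.4, -0.6, 0.16, 0.02, 0.08, 255], [6, -3.2, -0.8, 0.24, 0.03, 0.11, 255], [7.5, -4, -1, 0.32, 0.04, 0.14, 255], [9, -4.8, -1.2, 0.4, 0.055, 0.16, 255], [10.5, -5.6, -1.4, 0.48, 0.065, 0.18, 255], [12, -6.4, -1.6, 0.55, 0.075, 0.2, 255]], "newtons": 10}}

```text
time: 0.77
position: [452.0, -317.8, 443.8]
eef_rot: [-0.275, 0.957, 0.092, -0.018]
wrist_force: [1.0, -0.3, -0.7]
opening: 41.9
```

```bash
python3 - <<'E'
from h import *
p,Rm,s=cur(); print(s['time'],s['joint_positions'],s['wrist_force'],s['opening'],tipnow(p,Rm),np.arcsin(-Rm[2,2]))
tp,Rt=target(-60,340,.785); print(delta(p,Rm,tp,Rt))
E
```

```text
0.7667 [ 0.83589084  0.32385075 -0.24573544  1.4493489  -0.32767489  1.76367252
 -0.79217176] [ 0.97076072 -0.2867891  -0.68212967] 41.89438805142087 [-237.4 -158.4  289.4] 1.0122468190574436
[ 6.552 -5.072  2.117  0.227  0.025  0.056]
```

Emit:
{"fn": "send_rows", "kwargs": {"deltas": [[1.3, -1.0, 0.4, 0.05, 0.005, 0.01, 255], [2.6, -2.0, 0.8, 0.1, 0.01, 0.02, 255], [3.9, -3.0, 1.2, 0.15, 0.015, 0.03, 255], [5.2, -4.0, 1.6, 0.2, 0.02, 0.045, 255], [6.5, -5.0, 2.1, 0.227, 0.025, 0.056, 255], [6.55, -5.07, 2.1, 0.227, 0.025, 0.056, 255], [6.55, -5.07, 2.1, 0.227, 0.025, 0.056, 255]]}}

```text
time: 1.35
position: [587.5, -152.7, 468.2]
eef_rot: [-0.381, 0.922, 0.062, -0.024]
wrist_force: [-0.4, -1.1, -0.4]
opening: 2.0
```

```bash
python3 - <<'E'
from h import *
p,Rm,s=cur(); print(s['time'],s['joint_positions'].round(3),s['wrist_force'],s['opening'],tipnow(p,Rm),np.arcsin(-Rm[2,2]))
tp,Rt=target(-60,340,.785); print(delta(p,Rm,tp,Rt))
print('hook above',delta(p,Rm,*target(110,310,.785)))
E
```

```text
1.35 [ 0.613  0.432 -0.364  1.316 -0.571  1.729 -1.182] [-0.37920625 -1.06589749 -0.40046733] 1.9716913872243977 [-5.880e+01 -2.000e-01  3.393e+02] 0.7874957802786045
[-0.012  0.03  -0.054  0.002  0.003  0.006]
hook above [ 2.600e-02 -3.941e+00  5.594e+00  2.000e-03  3.000e-03  6.000e-03]
```

```bash
cat > wp.py <<'E'
import sys
from h import *
p,Rm,s=cur(); print(s['time'],s['joint_positions'].round(2),'F',np.round(s['wrist_force'],1),'tip',tipnow(p,Rm),'phi',np.arcsin(-Rm[2,2]).round(3))
for w in eval(sys.argv[1]): print(w,delta(p,Rm,*target(*w)).tolist())
E
python3 wp.py "[(30,335,.785),(85,320,.785),(85,265,.785)]"
```

```text
1.35 [ 0.61  0.43 -0.36  1.32 -0.57  1.73 -1.18] F [-0.4 -1.1 -0.4] tip [-5.880e+01 -2.000e-01  3.393e+02] phi 0.787
(30, 335, 0.785) [0.009, -2.379, 2.628, 0.002, 0.003, 0.006]
(85, 320, 0.785) [0.021, -3.515, 4.605, 0.002, 0.003, 0.006]
(85, 265, 0.785) [0.016, -1.963, 6.164, 0.002, 0.003, 0.006]
```

Emit:
{"fn": "send_rows", "kwargs": {"deltas": [[0, -1.0, 1.1, 0, 0, 0, 255], [0, -2.3, 2.3, 0, 0, 0, 255], [0, -3.1, 3.6, 0, 0, 0, 255], [0, -3.5, 4.6, 0, 0, 0, 255], [0, -3.0, 5.1, 0, 0, 0, 255], [0, -2.5, 5.6, 0, 0, 0, 255], [0, -1.95, 6.15, 0, 0, 0, 255], [0, -1.95, 6.15, 0, 0, 0, 255]]}}

```text
time: 2.02
position: [567.1, -16.0, 389.9]
eef_rot: [-0.38, 0.923, 0.058, -0.026]
wrist_force: [0.0, -0.1, -0.4]
opening: 0.4
```

```bash
cat > look.py <<'E'
import sys
from h import *
c,W,Rm_,t=cam('top'); im=c['pixels'][:,:,::-1].copy()
cv2.imwrite(f'pics/{sys.argv[1]}.png',cv2.resize(im[80:330,200:520],None,fx=2.4,fy=2.4,interpolation=cv2.INTER_CUBIC))
# lid points away from the hand: |dv| 45..105
u=W@U-UH; v=W@V-VC; z=W[...,2]; 
m=(abs(v)>50)&(abs(v)<108)&(z>135)&(z<300)&(u>-220)&(u<75)
P=np.c_[u[m],z[m]-120]; r=np.hypot(*P.T)
# farthest part: free edge
k=r>150; th=np.arctan2(P[k,1],-P[k,0]); print('far edge angles pct',np.percentile(th,[5,50,95]).round(3) if k.sum() else None,k.sum())
print('time',ctrl.get_state()['time'])
E
python3 look.py hook; python3 wp.py "[(72,265,.785),(55,268,.785),(40,268,.785),(25,268,.785)]"
```

```text
far edge angles pct [1.707 1.764 1.82 ] 511
time 2.0667
2.0667 [ 0.5   0.35 -0.44  1.6  -0.62  1.44 -1.22] F [-0.3 -1.   1. ] tip [ 79.4  -2.1 262.9] phi 0.789
(72, 265, 0.785) [0.082, 0.181, -0.267, 0.004, 0.0, -0.002]
(55, 268, 0.785) [0.082, 0.579, -0.831, 0.004, 0.0, -0.002]
(40, 268, 0.785) [0.083, 1.005, -1.254, 0.004, 0.0, -0.002]
(25, 268, 0.785) [0.083, 1.431, -1.677, 0.004, 0.0, -0.002]
```

View pics/hook.png

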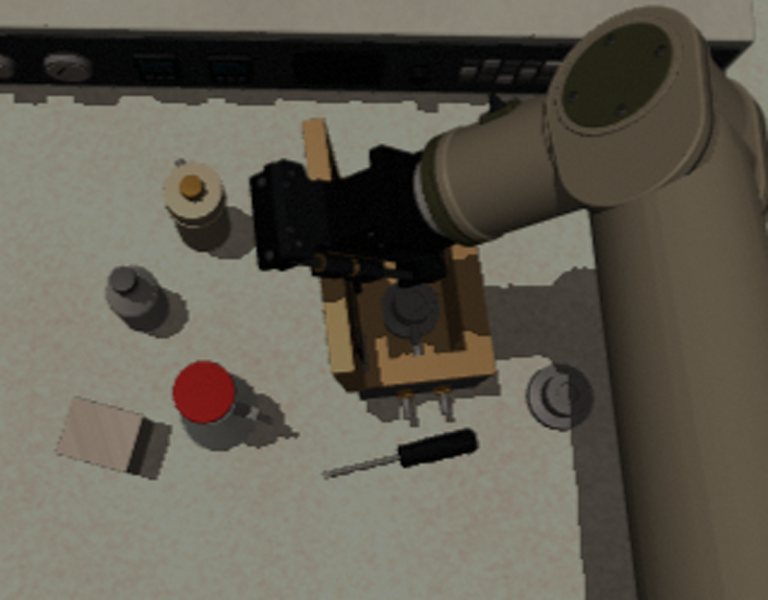

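Emit:
{"fn": "send_rows", "kwargs": {"deltas": [[0.05, 0.1, -0.2, 0, 0, 0, 255], [0.08, 0.2, -0.3, 0, 0, 0, 255], [0.08, 0.3, -0.45, 0, 0, 0, 255], [0.08, 0.4, -0.6, 0, 0, 0, 255], [0.08, 0.52, -0.72, 0, 0, 0, 255], [0.08, 0.62, -0.85, 0, 0, 0, 255], [0.08, 0.73, -0.95, 0, 0, 0, 255], [0.08, 0.83, -1.05, 0, 0, 0, 255]]}}

```text
time: 2.73
position: [574.7, -46.0, 400.0]
eef_rot: [-0.382, 0.922, 0.061, -0.023]
wrist_force: [-3.2, 2.7, 14.7]
opening: 0.3
```

```bash
python3 look.py push1; python3 wp.py "[(40,268,.785),(25,268,.785),(15,268,.785)]"
```

```text
far edge angles pct [1.631 1.687 1.744] 381
time 2.7833
2.7833 [ 0.53  0.37 -0.42  1.55 -0.61  1.49 -1.19] F [-4.3  2.  13.8] tip [ 48.    1.5 271.3] phi 0.787
(40, 268, 0.785) [-0.046, 0.332, -0.134, 0.002, -0.002, 0.005]
(25, 268, 0.785) [-0.047, 0.757, -0.558, 0.002, -0.002, 0.005]
(15, 268, 0.785) [-0.048, 1.04, -0.841, 0.002, -0.002, 0.005]
```

```bash
python3 wp.py "[(62,285,.785),(70,275,1),(76,260,1.15),(76,256,1.15)]"
```

```text
2.7833 [ 0.53  0.37 -0.42  1.55 -0.61  1.49 -1.19] F [-4.3  2.  13.8] tip [ 48.    1.5 271.3] phi 0.787
(62, 285, 0.785) [-0.04, -0.771, 0.005, 0.002, -0.002, 0.005]
(70, 275, 1) [-0.034, -2.269, 0.68, -0.213, -0.003, 0.005]
(76, 260, 1.15) [-0.032, -3.061, 1.584, -0.363, -0.003, 0.004]
(76, 256, 1.15) [-0.033, -2.948, 1.697, -0.363, -0.003, 0.004]
```

Emit:
{"fn": "send_rows", "kwargs": {"deltas": [[0, -0.4, 0, 0, 0, 0, 255], [0, -0.8, 0, 0, 0, 0, 255], [-0.03, -1.5, 0.2, -0.1, 0, 0, 255], [-0.03, -2.3, 0.6, -0.21, 0, 0, 255], [-0.03, -3.1, 1.4, -0.33, 0, 0, 255], [-0.03, -3.1, 1.5, -0.363, 0, 0, 255], [-0.03, -3.1, 1.6, -0.363, 0, 0, 255]]}}

```text
time: 3.37
position: [562.3, 39.0, 425.6]
eef_rot: [-0.206, 0.976, 0.066, -0.011]
wrist_force: [-0.2, 0.3, -0.6]
opening: 0.7
```

```bash
python3 look.py re1; python3 wp.py "[(66,255,1.15),(51,258,1.15),(35,260,1.15),(18.5,260,1.15)]"
```

```text
far edge angles pct [1.707 1.763 1.821] 350
time 3.4167
3.4167 [ 0.34  0.24 -0.43  1.58 -0.32  1.37 -1.45] F [-0.3  0.2 -0.9] tip [ 78.5  -0.  258.1] phi 1.152
(66, 255, 1.15) [0.01, 0.521, -0.09, 0.002, -0.001, 0.005]
(51, 258, 1.15) [0.008, 1.02, -0.443, 0.002, -0.001, 0.005]
(35, 260, 1.15) [0.006, 1.572, -0.776, 0.002, -0.001, 0.005]
(18.5, 260, 1.15) [0.004, 2.175, -1.045, 0.002, -0.001, 0.005]
```

Emit:
{"fn": "send_rows", "kwargs": {"deltas": [[0, 0.2, -0.1, 0, 0, 0, 255], [0, 0.42, -0.18, 0, 0, 0, 255], [0, 0.6, -0.26, 0, 0, 0, 255], [0, 0.76, -0.34, 0, 0, 0, 255], [0, 0.92, -0.42, 0, 0, 0, 255]]}}

```text
time: 3.83
position: [566.4, 9.4, 425.0]
eef_rot: [-0.208, 0.976, 0.062, -0.012]
wrist_force: [-3.4, 2.3, 9.2]
opening: 0.7
```

```bash
python3 look.py pu2; python3 wp.py "[(51,260,1.15),(35,262,1.15),(18.5,262,1.15)]"
```

```text
far edge angles pct [1.643 1.704 1.755] 404
time 3.8833
3.8833 [ 0.38  0.25 -0.42  1.56 -0.32  1.39 -1.41] F [-0.7 -0.2  3.6] tip [ 49.4   0.7 258.8] phi 1.151
(51, 260, 1.15) [-0.003, -0.073, -0.017, 0.001, -0.003, -0.0]
(35, 262, 1.15) [-0.002, 0.479, -0.351, 0.001, -0.003, -0.0]
(18.5, 262, 1.15) [-0.001, 1.082, -0.62, 0.001, -0.003, -0.0]
```

Emit:
{"fn": "send_rows", "kwargs": {"deltas": [[0, 0.1, -0.13, 0, 0, 0, 255], [0, 0.22, -0.23, 0, 0, 0, 255], [0, 0.34, -0.33, 0, 0, 0, 255], [0, 0.48, -0.41, 0, 0, 0, 255]]}}

```text
time: 4.22
position: [568.2, -5.5, 428.6]
eef_rot: [-0.207, 0.976, 0.063, -0.012]
wrist_force: [-0.1, 0.7, -0.8]
opening: 0.7
```

```bash
python3 look.py pu3; python3 wp.py "[(35,264,1.15),(18.5,265,1.15),(8,265,1.15)]"
```

```text
far edge angles pct [1.551 1.613 1.668] 450
time 4.2667
4.2667 [ 0.39  0.26 -0.41  1.55 -0.32  1.41 -1.39] F [-0.7 -0.8  0.6] tip [ 34.3   0.3 262.2] phi 1.153
(35, 264, 1.15) [0.003, -0.035, -0.053, 0.003, -0.002, -0.0]
(18.5, 265, 1.15) [0.004, 0.551, -0.357, 0.003, -0.002, -0.0]
(8, 265, 1.15) [0.004, 0.935, -0.528, 0.003, -0.002, -0.0]
```

Emit:
{"fn": "send_rows", "kwargs": {"deltas": [[0, 0.14, -0.1, 0, 0, 0, 255], [0, 0.28, -0.2, 0, 0, 0, 255], [0, 0.42, -0.29, 0, 0, 0, 255], [0, 0.56, -0.36, 0, 0, 0, 255]]}}

```text
time: 4.6
position: [570.3, -21.3, 431.3]
eef_rot: [-0.207, 0.976, 0.063, -0.012]
wrist_force: [0.1, 1.1, -0.1]
opening: 0.6
```

```bash
python3 look.py pu4; python3 wp.py "[(10,266,1.15),(0,266,1.15),(-30,340,1.15)]"
```

```text
far edge angles pct [1.46  1.523 1.58 ] 479
time 4.65
4.65 [ 0.41  0.27 -0.4   1.53 -0.31  1.43 -1.37] F [-0.4 -0.8  0.8] tip [ 18.2   0.3 264.9] phi 1.153
(10, 266, 1.15) [0.003, 0.304, -0.174, 0.003, -0.002, 0.001]
(0, 266, 1.15) [0.003, 0.669, -0.336, 0.003, -0.002, 0.001]
(-30, 340, 1.15) [0.01, 0.565, -3.529, 0.003, -0.002, 0.001]
```

Emit:
{"fn": "send_rows", "kwargs": {"deltas": [[0, 0.15, -0.09, 0, 0, 0, 255], [0, 0.3, -0.17, 0, 0, 0, 255], [0, 0.45, -0.24, 0, 0, 0, 255]]}}

```text
time: 4.9
position: [571.9, -33.8, 432.2]
eef_rot: [-0.207, 0.976, 0.063, -0.012]
wrist_force: [-0.1, 0.7, -0.6]
opening: 0.5
```

```bash
python3 look.py pu5; python3 wp.py "[(0,266,1.15),(-10,300,1.15),(-40,340,1.0),(-160,340,.785),(-150,260,.785)]"
```

```text
far edge angles pct [1.39  1.456 1.51 ] 504
time 4.95
4.95 [ 0.42  0.27 -0.39  1.52 -0.31  1.44 -1.35] F [-0.4 -1.5 -0.3] tip [  5.5   0.3 265.7] phi 1.153
(0, 266, 1.15) [0.004, 0.216, -0.099, 0.003, -0.002, 0.001]
(-10, 300, 1.15) [0.007, 0.03, -1.504, 0.003, -0.002, 0.001]
(-40, 340, 1.0) [0.01, 1.565, -3.368, 0.153, -0.002, 0.001]
(-160, 340, 0.785) [0.01, 7.461, -4.914, 0.368, -0.002, 0.001]
(-150, 260, 0.785) [0.002, 8.395, -1.827, 0.368, -0.002, 0.001]
```

Emit:
{"fn": "send_rows", "kwargs": {"deltas": [[0, 0, -1.5, 0, 0, 0, 255], [0, 0.3, -3.0, 0, 0, 0, 255], [0, 1.6, -3.7, 0.12, 0, 0, 255], [0, 3.1, -4.1, 0.22, 0, 0, 255], [0, 4.6, -4.4, 0.3, 0, 0, 255], [0, 6.1, -4.7, 0.368, 0, 0, 255], [0, 7.5, -4.9, 0.368, 0, 0, 255]]}}

```text
time: 5.53
position: [599.5, -256.5, 466.3]
eef_rot: [-0.385, 0.921, 0.058, -0.024]
wrist_force: [1.1, -0.7, 0.2]
opening: 0.5
```

```bash
python3 look.py fall1; python3 wp.py "[(-160,260,.785),(-140,240,.785),(-140,210,.785),(-120,200,.785)]"
```

```text
far edge angles pct [1.332 1.4   1.453] 593
time 5.5833
5.5833 [ 0.67  0.57 -0.3   1.12 -0.53  1.86 -1.12] F [-2.3 -5.6 -3. ] tip [-169.4   -1.7  333.7] phi 0.784
(-160, 260, 0.785) [0.103, 1.814, 2.351, -0.001, -0.003, -0.01]
(-140, 240, 0.785) [0.099, 1.816, 3.482, -0.001, -0.003, -0.01]
(-140, 210, 0.785) [0.105, 2.666, 4.329, -0.001, -0.003, -0.01]
(-120, 200, 0.785) [0.099, 2.384, 5.178, -0.001, -0.003, -0.01]
```

View pics/fall1.png

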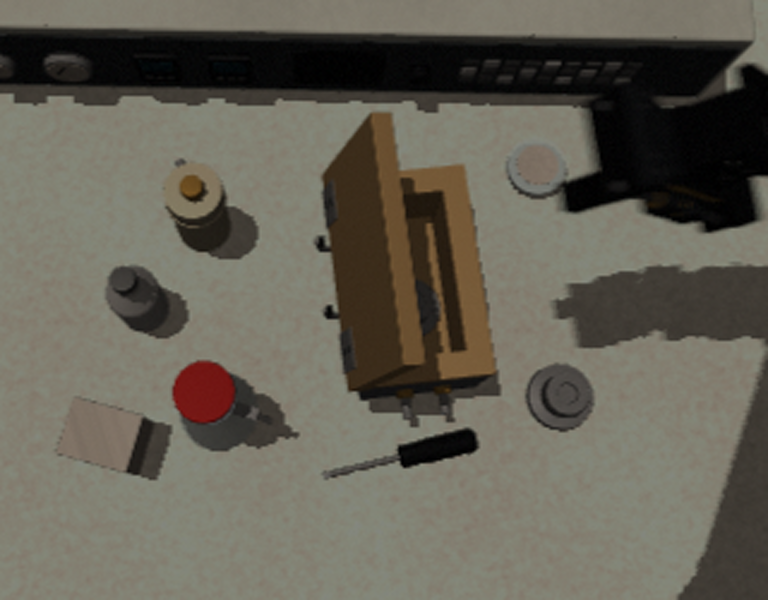

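Emit:
{"fn": "send_rows", "kwargs": {"deltas": [[0.1, 0.9, 1.2, 0, 0, 0, 255], [0.1, 1.6, 2.4, 0, 0, 0, 255], [0.1, 1.5, 3.6, 0, 0, 0, 255], [0.1, 1.1, 4.6, 0, 0, 0, 255], [0.1, 0.7, 5.3, 0, 0, 0, 255]]}}

```text
time: 6.0
position: [591.8, -170.2, 359.5]
eef_rot: [-0.383, 0.921, 0.059, -0.025]
wrist_force: [0.9, 1.0, 1.0]
opening: 0.5
```

```bash
python3 look.py fall2; python3 wp.py "[(-85,228,.785)]"
```

```text
far edge angles pct [1.27  1.34  1.391] 599
time 6.05
6.05 [ 0.62  0.52 -0.34  1.42 -0.54  1.59 -1.06] F [ 2.9  3.1 -0. ] tip [-71.8   2.3 231.8] phi 0.781
(-85, 228, 0.785) [-0.124, 0.452, -0.267, -0.004, 0.004, 0.005]
```

View pics/fall2.png

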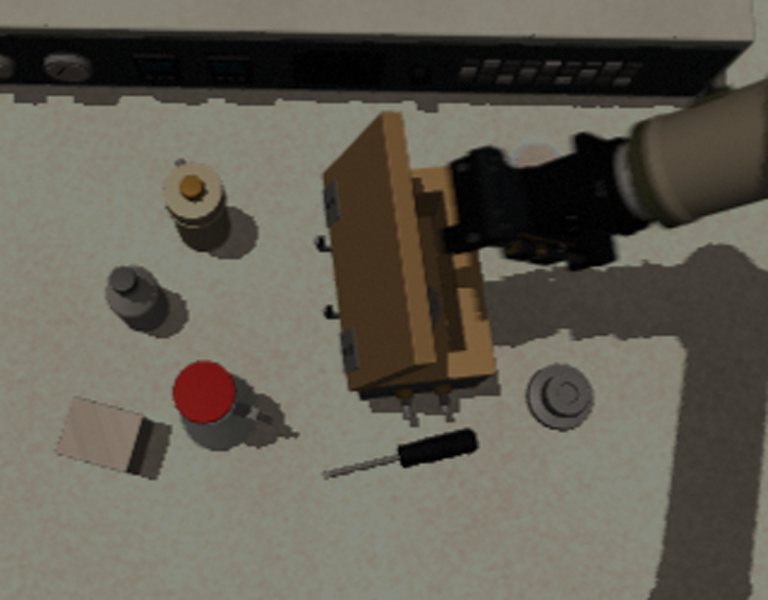

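Emit:
{"fn": "send_rows", "kwargs": {"deltas": [[0, 0, 0, 0, 0, 0, 255], [0, 0, 0, 0, 0, 0, 255], [0, 0, 0, 0, 0, 0, 255], [0, 0, 0, 0, 0, 0, 255], [0, 0, 0, 0, 0, 0, 255], [0, 0, 0, 0, 0, 0, 255], [0, 0, 0, 0, 0, 0, 255], [0, 0, 0, 0, 0, 0, 255]]}}

```text
time: 6.72
position: [592.4, -171.8, 361.9]
eef_rot: [-0.382, 0.922, 0.06, -0.023]
wrist_force: [-1.2, 0.1, 1.0]
opening: 0.7
```

```bash
python3 look.py fall3; python3 wp.py "[(-85,228,.785)]"
```

```text
far edge angles pct [1.1   1.178 1.221] 571
time 6.7667
6.7667 [ 0.62  0.52 -0.34  1.42 -0.54  1.59 -1.06] F [0.1 0.6 0. ] tip [-77.9   3.  233.4] phi 0.784
(-85, 228, 0.785) [-0.111, 0.348, -0.05, -0.001, -0.001, 0.002]
```

Emit:
{"fn": "send_rows", "kwargs": {"deltas": [[0, 0, 0, 0, 0, 0, 255], [0, 0, 0, 0, 0, 0, 255], [0, 0, 0, 0, 0, 0, 255], [0, 0, 0, 0, 0, 0, 255], [0, 0, 0, 0, 0, 0, 255]]}}

```text
time: 7.18
position: [592.3, -171.8, 361.8]
eef_rot: [-0.382, 0.922, 0.06, -0.023]
wrist_force: [-0.0, -0.6, -1.3]
opening: 0.4
```

```bash
python3 look.py fall4; python3 wp.py "[(-85,228,.785)]"
```

```text
far edge angles pct [1.039 1.12  1.161] 557
time 7.2333
7.2333 [ 0.62  0.52 -0.34  1.42 -0.54  1.59 -1.06] F [ 0.8 -1.4 -1.4] tip [-77.9   2.9 233.3] phi 0.784
(-85, 228, 0.785) [-0.11, 0.345, -0.052, -0.001, -0.001, 0.002]
```

View pics/fall4.png

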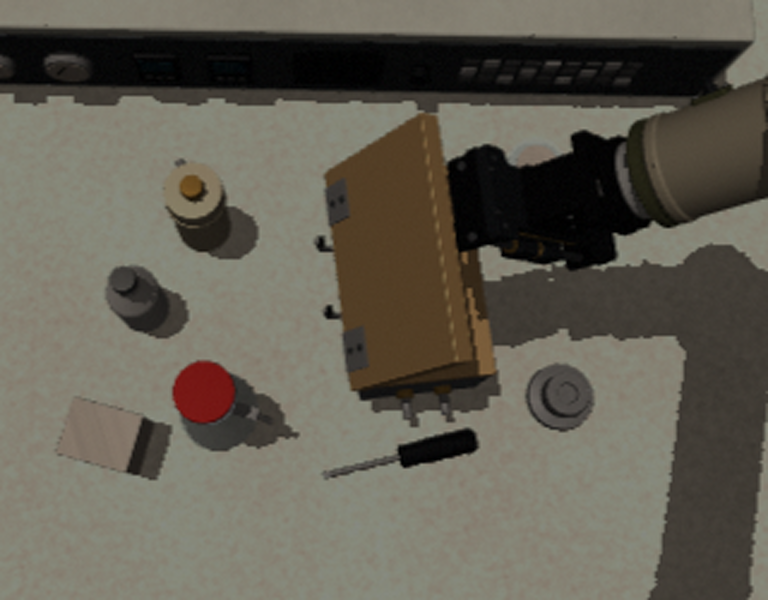

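Emit:
{"fn": "send_rows", "kwargs": {"deltas": [[0, 0, 0, 0, 0, 0, 255], [0, 0, 0, 0, 0, 0, 255], [0, 0, 0, 0, 0, 0, 255], [0, 0, 0, 0, 0, 0, 255]]}}

```text
time: 7.57
position: [592.4, -171.6, 361.9]
eef_rot: [-0.382, 0.922, 0.06, -0.024]
wrist_force: [0.5, -1.4, -0.4]
opening: 0.3
```

```bash
python3 look.py fall5; python3 wp.py "[(-110,210,.785),(-140,180,.785),(-160,150,.785),(-175,110,.785),(-172,95,.785)]"
```

```text
far edge angles pct [1.038 1.12  1.162] 562
time 7.6167
7.6167 [ 0.62  0.52 -0.34  1.42 -0.54  1.59 -1.06] F [ 0.3 -0.6 -1. ] tip [-77.8   2.9 233.3] phi 0.784
(-110, 210, 0.785) [-0.113, 1.566, -0.254, -0.001, -0.001, 0.002]
(-140, 180, 0.785) [-0.117, 3.263, -0.256, -0.001, -0.001, 0.002]
(-160, 150, 0.785) [-0.12, 4.678, 0.026, -0.001, -0.001, 0.002]
(-175, 110, 0.785) [-0.125, 6.234, 0.731, -0.001, -0.001, 0.002]
(-172, 95, 0.785) [-0.126, 6.574, 1.24, -0.001, -0.001, 0.002]
```

Emit:
{"fn": "send_rows", "kwargs": {"deltas": [[0, 0.12, -0.03, 0, 0, 0, 255], [0, 0.25, -0.05, 0, 0, 0, 255], [0, 0.38, -0.07, 0, 0, 0, 255], [0, 0.52, -0.09, 0, 0, 0, 255], [0, 0.66, -0.11, 0, 0, 0, 255], [0, 0.8, -0.13, 0, 0, 0, 255], [0, 0.94, -0.14, 0, 0, 0, 255], [0, 1.07, -0.15, 0, 0, 0, 255]]}}

```text
time: 8.28
position: [595.2, -193.4, 345.2]
eef_rot: [-0.382, 0.922, 0.06, -0.024]
wrist_force: [1.4, -1.2, -0.4]
opening: 0.2
```

```bash
python3 look.py low1; python3 wp.py "[(-105.5,211,.785),(-120,193,.785),(-134,173,.785)]"
```

```text
far edge angles pct [0.847 0.94  0.971] 502
time 8.3333
8.3333 [ 0.63  0.56 -0.32  1.4  -0.52  1.6  -1.03] F [ 0.3 -1.6 -0.2] tip [-100.2    2.8  216.1] phi 0.785
(-105.5, 211, 0.785) [-0.106, 0.291, -0.004, -0.0, -0.001, 0.001]
(-120, 193, 0.785) [-0.107, 1.21, 0.094, -0.0, -0.001, 0.001]
(-134, 173, 0.785) [-0.108, 2.172, 0.263, -0.0, -0.001, 0.001]
```

Following nicely at 0.85 rad. Next to about 0.6.

Emit:
{"fn": "send_rows", "kwargs": {"deltas": [[0, 0.15, 0, 0, 0, 0, 255], [0, 0.3, 0.01, 0, 0, 0, 255], [0, 0.46, 0.02, 0, 0, 0, 255], [0, 0.62, 0.04, 0, 0, 0, 255], [0, 0.78, 0.06, 0, 0, 0, 255], [0, 0.94, 0.07, 0, 0, 0, 255], [0, 1.1, 0.09, 0, 0, 0, 255], [0, 1.26, 0.1, 0, 0, 0, 255]]}}

```text
time: 9.0
position: [597.8, -213.5, 321.1]
eef_rot: [-0.383, 0.922, 0.06, -0.024]
wrist_force: [-0.2, -0.0, -1.3]
opening: 0.3
```

```bash
python3 look.py low2; python3 wp.py "[(-134,173,.785),(-140,159,.785),(-146,144,.785),(-152,120,.785)]"
```

```text
far edge angles pct [0.652 0.751 0.772] 412
time 9.05
9.05 [ 0.65  0.6  -0.31  1.38 -0.51  1.59 -0.99] F [ 0.6 -1.6 -2.1] tip [-120.6    2.8  191.8] phi 0.784
(-134, 173, 0.785) [-0.107, 0.907, 0.151, -0.001, -0.001, 0.001]
(-140, 159, 0.785) [-0.108, 1.473, 0.377, -0.001, -0.001, 0.001]
(-146, 144, 0.785) [-0.109, 2.067, 0.631, -0.001, -0.001, 0.001]
(-152, 120, 0.785) [-0.111, 2.916, 1.139, -0.001, -0.001, 0.001]
```

View pics/low2.png

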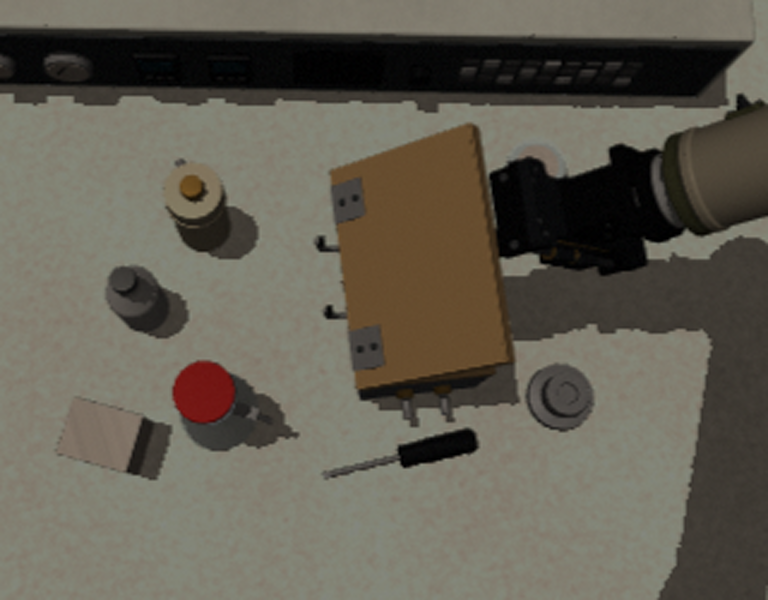

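Emit:
{"fn": "send_rows", "kwargs": {"deltas": [[0, 0.18, 0.03, 0, 0, 0, 255], [0, 0.36, 0.05, 0, 0, 0, 255], [0, 0.54, 0.08, 0, 0, 0, 255], [0, 0.72, 0.11, 0, 0, 0, 255], [0, 0.9, 0.15, 0, 0, 0, 255], [0, 1.08, 0.22, 0, 0, 0, 255], [0, 1.26, 0.29, 0, 0, 0, 255], [0, 1.44, 0.37, 0, 0, 0, 255]]}}

```text
time: 9.72
position: [600.3, -232.6, 289.1]
eef_rot: [-0.382, 0.922, 0.059, -0.023]
wrist_force: [-0.3, -2.8, 0.4]
opening: 0.4
```

```bash
python3 look.py low3; python3 wp.py "[(-146,144,.785),(-151,125,.785),(-154,112,.785),(-155,100,.785),(-156,90,.785)]"
```

```text
far edge angles pct [0.428 0.514 0.533] 296
time 9.7667
9.7667 [ 0.66  0.65 -0.3   1.37 -0.49  1.57 -0.95] F [ 2.2 -2.7 -2.6] tip [-139.7    2.9  159.4] phi 0.785
(-146, 144, 0.785) [-0.107, 0.614, 0.257, -0.0, -0.001, 0.001]
(-151, 125, 0.785) [-0.108, 1.293, 0.653, -0.0, -0.001, 0.001]
(-154, 112, 0.785) [-0.109, 1.746, 0.936, -0.0, -0.001, 0.001]
(-155, 100, 0.785) [-0.11, 2.114, 1.246, -0.0, -0.001, 0.001]
(-156, 90, 0.785) [-0.11, 2.425, 1.501, -0.0, -0.001, 0.001]
```

Emit:
{"fn": "send_rows", "kwargs": {"deltas": [[0, 0.13, 0.05, 0, 0, 0, 255], [0, 0.27, 0.11, 0, 0, 0, 255], [0, 0.41, 0.17, 0, 0, 0, 255], [0, 0.55, 0.23, 0, 0, 0, 255], [0, 0.69, 0.3, 0, 0, 0, 255], [0, 0.83, 0.37, 0, 0, 0, 255], [0, 0.97, 0.45, 0, 0, 0, 255], [0, 1.1, 0.54, 0, 0, 0, 255]]}}

```text
time: 10.43
position: [601.7, -241.7, 260.0]
eef_rot: [-0.383, 0.922, 0.06, -0.024]
wrist_force: [-1.4, 0.1, -2.3]
opening: 0.6
```

```bash
sed -i 's/z>135/z>122/' look.py; python3 look.py low4; python3 wp.py "[(-154,117,.785),(-156,106,.785),(-157,100,.785),(-158,90,.785)]"
```

```text
far edge angles pct [0.31  0.326 0.344] 229
time 10.4833
10.4833 [ 0.66  0.7  -0.29  1.37 -0.48  1.54 -0.92] F [ 2.4  0.  -3. ] tip [-148.5    3.   130.7] phi 0.784
(-154, 117, 0.785) [-0.118, 0.534, 0.23, -0.001, -0.0, 0.002]
(-156, 106, 0.785) [-0.119, 0.902, 0.484, -0.001, -0.0, 0.002]
(-157, 100, 0.785) [-0.119, 1.101, 0.625, -0.001, -0.0, 0.002]
(-158, 90, 0.785) [-0.12, 1.412, 0.879, -0.001, -0.0, 0.002]
```

View pics/low4.png

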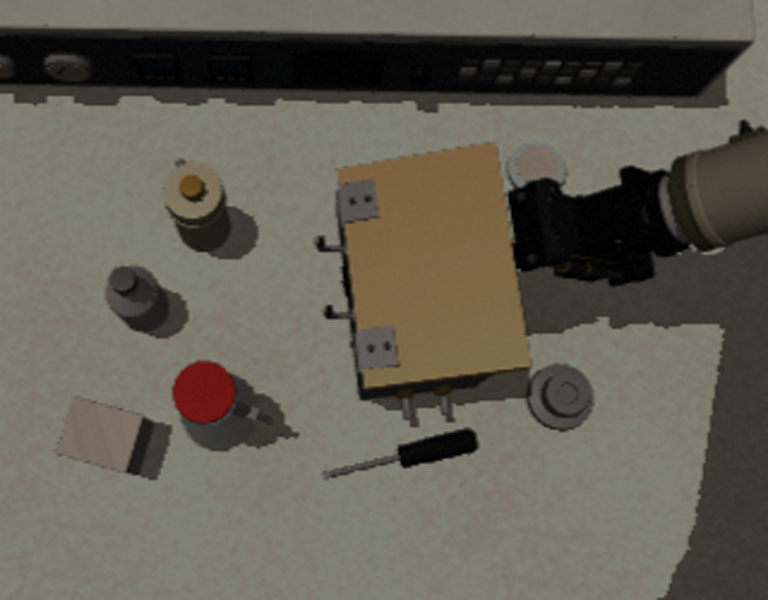

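Emit:
{"fn": "send_rows", "kwargs": {"deltas": [[0, 0.09, 0.04, 0, 0, 0, 255], [0, 0.18, 0.08, 0, 0, 0, 255], [0, 0.27, 0.12, 0, 0, 0, 255], [0, 0.35, 0.17, 0, 0, 0, 255], [0, 0.43, 0.22, 0, 0, 0, 255], [0, 0.51, 0.27, 0, 0, 0, 255], [0, 0.6, 0.32, 0, 0, 0, 255], [0, 0.68, 0.37, 0, 0, 0, 255]]}}

```text
time: 11.15
position: [602.4, -247.3, 241.7]
eef_rot: [-0.382, 0.922, 0.06, -0.024]
wrist_force: [-0.3, -0.3, -2.0]
opening: 0.4
```

```bash
cat >> look.py <<'E'
m=(abs(v)>45)&(abs(v)<105)&(u>-150)&(u<-30)&(z>125)&(z<250)
A=np.c_[u[m],np.ones(m.sum())]; k,b=np.linalg.lstsq(A,z[m],rcond=None)[0]; print('outer face slope angle',np.arctan(-k).round(4),'z at hinge',b.round(1))
E
python3 look.py low5; python3 wp.py "[(-155,105,.785),(-156,97,.785),(-158,90,.785)]"
```

```text
far edge angles pct [0.173 0.191 0.21 ] 213
time 11.2
outer face slope angle 0.0601 z at hinge 140.2
11.2 [ 0.66  0.72 -0.29  1.37 -0.47  1.52 -0.91] F [ 1.  -1.3 -3.5] tip [-154.2    3.2  112.7] phi 0.784
(-155, 105, 0.785) [-0.12, 0.235, 0.193, -0.001, -0.001, 0.002]
(-156, 97, 0.785) [-0.121, 0.49, 0.391, -0.001, -0.001, 0.002]
(-158, 90, 0.785) [-0.121, 0.744, 0.532, -0.001, -0.001, 0.002]
```

Emit:
{"fn": "send_rows", "kwargs": {"deltas": [[0, 0.05, 0.04, 0, 0, 0, 255], [0, 0.1, 0.08, 0, 0, 0, 255], [0, 0.15, 0.12, 0, 0, 0, 255], [0, 0.2, 0.16, 0, 0, 0, 255], [0, 0.25, 0.2, 0, 0, 0, 255], [0, 0.3, 0.24, 0, 0, 0, 255], [0, 0.35, 0.28, 0, 0, 0, 255], [0, 0.4, 0.32, 0, 0, 0, 255]]}}

```text
time: 11.87
position: [602.7, -248.5, 229.4]
eef_rot: [-0.383, 0.922, 0.06, -0.023]
wrist_force: [-0.4, 0.1, 0.3]
opening: 0.3
```

```bash
python3 look.py low6; python3 wp.py "[(-158,92,.785),(-175,85,.785),(-230,100,.785),(-270,200,.785)]"
```

```text
far edge angles pct [0.108 0.128 0.148] 203
time 11.9167
outer face slope angle -0.0015 z at hinge 140.2
11.9167 [ 0.66  0.74 -0.29  1.37 -0.47  1.51 -0.9 ] F [-0.3 -0.4 -0.4] tip [-155.3    3.3  100.5] phi 0.784
(-158, 92, 0.785) [-0.127, 0.308, 0.163, -0.001, -0.001, 0.002]
(-175, 85, 0.785) [-0.128, 0.987, -0.12, -0.001, -0.001, 0.002]
(-230, 100, 0.785) [-0.129, 2.115, -2.102, -0.001, -0.001, 0.002]
(-270, 200, 0.785) [-0.121, 0.413, -6.059, -0.001, -0.001, 0.002]
```

Emit:
{"fn": "send_rows", "kwargs": {"deltas": [[0, 0.3, 0.1, 0, 0, 0, 255], [0, 0.7, 0.0, 0, 0, 0, 255], [0, 1.1, -0.3, 0, 0, 0, 255], [0, 1.3, -1.2, 0, 0, 0, 255], [0, 1.5, -2.4, 0, 0, 0, 255], [0, 1.5, -3.8, 0, 0, 0, 255], [0, 1.5, -5.2, 0, 0, 0, 255], [0, 1.5, -6.4, 0, 0, 0, 255]]}}

```text
time: 12.58
position: [619.8, -389.8, 316.8]
eef_rot: [-0.382, 0.922, 0.059, -0.023]
wrist_force: [1.6, -0.7, 0.8]
opening: 0.1
```

Emit:
{"fn": "send_rows", "kwargs": {"deltas": [[0, 0, 0, 0, 0, 0, 255], [0, 0, 0, 0, 0, 0, 255], [0, 0, 0, 0, 0, 0, 255], [0, 0, 0, 0, 0, 0, 255]]}}

```text
time: 12.92
position: [620.3, -386.4, 314.1]
eef_rot: [-0.383, 0.921, 0.06, -0.025]
wrist_force: [-0.5, 0.3, 0.2]
opening: 0.6
```

```bash
python3 look.py end; python3 wp.py "[]"; python3 - <<'E'
from h import *
a0=np.load('top0.npy'); c,W,_,_=cam('top')
for n,(x,y) in dict(dish=(411,137),canister=(268,146),wash=(244,191),flask=(272,230),fitting=(420,232),carton=(224,245),driver=(335,259)).items():
    s=np.s_[y:y+26,x:x+27]; print(n,'median |dz|',np.nanmedian(abs(a0[s][...,2]-W[s][...,2])).round(2),'changed px',(abs(a0[s][...,2]-W[s][...,2])>8).sum())
E
```

```text
far edge angles pct [0.109 0.128 0.15 ] 204
time 12.9667
outer face slope angle -0.0025 z at hinge 140.2
12.9667 [ 0.73  0.86 -0.23  0.96 -0.44  1.84 -0.92] F [-0.1 -0.2 -0.2] tip [-294.     3.1  186. ] phi 0.783
dish median |dz| 2.04 changed px 1
canister median |dz| 1.61 changed px 3
wash median |dz| 1.72 changed px 0
flask median |dz| 1.52 changed px 0
fitting median |dz| 1.96 changed px 6
carton median |dz| 1.71 changed px 1
driver median |dz| 2.02 changed px 2
```

View pics/end.png

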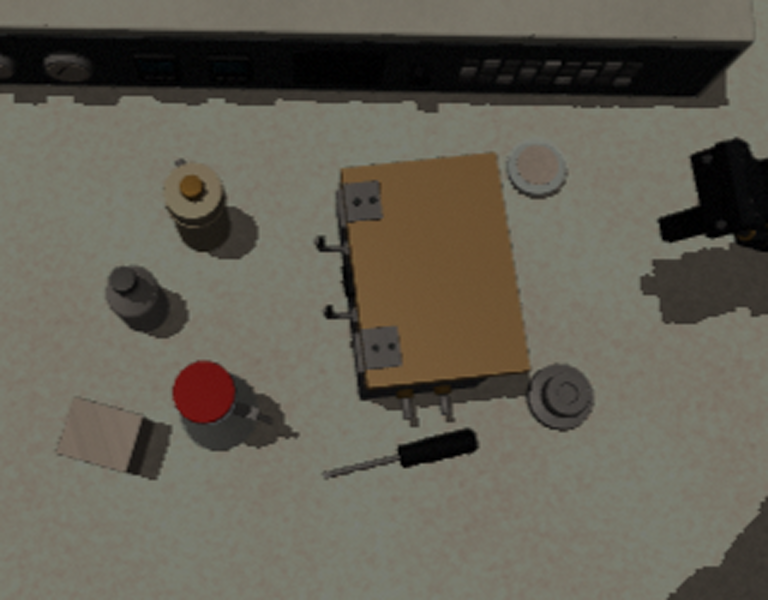

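The picture shows the lid flat on the case (about 340–525, 155–385), the hand clear at (720,200), and the other things where they were.

```bash
python3 -c "
from bench import ctrl
print(ctrl.finish_job())"
```

```text
the job is handed in; nothing more can be done
None
```

The lid is shut and the job is handed in at about 13 s. No verdict came back.

**What I did:** I hooked the closed fingertips over the lid from behind and tipped it forward past the balance. I then moved the hand round to the front and caught the lid on the back of the fingers at about 1.04 rad. From there I lowered it at about 0.3 rad/s, slowing to about 0.1 rad/s near the rim, and took the hand away.

**Last checks:**
- **Lid:** the outer face slope is −0.0025 rad, which is flat within measurement.
- **Bystanders:** depth in the image patch around each is unchanged within noise, so none moved visibly.
- **Hand:** clear of everything, with the wrist force about zero.

**What went wrong or could not be checked:**
- **First push:** at a 45° tilt it jammed on the lid's corner. The wrist force read about 15 N at the end of that move, below the 20 N limit, but I have no reading of its peak in between. I backed off, the lid fell back on its stops, and I pushed again more steeply. That push read up to 9 N.
- **Catch force:** about 1 N, too close to the wrist sensor's noise to read directly. I judged the catch by the lid standing still on the fingers for about 0.4 s.

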